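Stack spacer, washer and bushing on a clamping stud

ROBOT

A 6-joint arm with a two-finger parallel gripper is mounted at the origin on a cart in front of the work surface, level with it; the furniture and walls round the work are solid. World frame = base frame: x ahead of the robot, y to its left, z up, the work surface at z = 0. Lengths are in m, angles in degrees, forces in N, time in s.
With the tool pointing down it reaches from about 0.3 to 0.75 m from the base axis. Payload 8.5 kg.
Tool frame: the origin (TCP) lies at the centre of the arm's flange, where the gripper is bolted on; the fingertips stand 173 mm ahead of it and the grasp point (between the pads) lies env.pinch_z ahead of it (env.pinch_z is the distance from the TCP to the grasp point, in m); z points along the fingers, y is the line along which they close (so a half turn about z gives the same grasp; the last joint's range is limited). The gripper opens to 85 mm and grips with 20 to 120 N. Pads are 22 mm wide; open, the fingers measure 114 mm over their backs; the gripper's body (76 mm by 85 mm) begins 54 mm behind the grasp point. The pads swing forward as they close: fully open they stand 13 mm farther back than shut.
Start: joints at [-77.195, 21.807, 74.336, -0, 83.858, -12.336], TCP at [0.234, -0.498, 0.405] pointing down, gripper open.
Joint ranges: [-178.18, 178.18], [-50.72, 133.34], [12.68, 142.11], [-81.47, 261.47], [9.98, 163.14], [-165.26, 165.26]. Speed limits (degrees/s): [136.94, 136.94, 180, 180, 180, 180].

INTERFACE

Orientations are given as a 3x3 rotation matrix whose columns are the frame's x, y, z axes.
In Python, from rig import env, get_image, job, spotter gives the robot as it stands. The module is installed in compiled form; this text tells all that it offers.
- The arm moves only by the shell command python3 -m creep 'ROWS' [FORCE]. ROWS is text: rows parted by semicolons, each of 7 numbers parted by spaces: the turn, a rotation vector about the tool's x, y, z in units of 8 degrees (1.0 is 8 degrees), then the shift along the tool's x, y, z in units of 30 mm (1.0 is 30 mm), then the finger opening in mm, from 0 to 85.4. A call has 1 to 12 rows; each row is the pose to reach, as a shift and turn from the pose commanded when the call began, along the tool's axes at that moment; what a row does not reach only later rows make up. A row lasts 1/10 s, in which the tool goes at most 50 mm and 8.59 degrees, less where a joint would pass 70% of its speed; a pose out of reach is approached as far as the arm can. A call with a gripper value outside its range is refused whole. The fingers move at their own pace and stop on an object; FORCE is the grip in N (left out, the last holds). Time passes only in rows, so rows that repeat a pose let the fingers close. It gives the time, the measured TCP pose, the force, the opening and the grip force at its end, in the units of the state.
- env.observe(): the state, without advancing time (a new reading comes with each control period).
- get_image(name): name is "scene" or "top"; returns a dict with "image" (420x560x3 uint8, blue, green, red), "depth" (420x560 float32, m along the optical axis (not along the pixel's ray), 0 where there is no reading), "intrinsics" (3x3 intrinsics, pixels), "view" (4x4, takes a point from world to camera coordinates). Camera axes: x right, y up, looking along -z (the intrinsics and any distortion apply to the point x, -y, -z); pixel columns grow to the right and rows downward; lengths in m; the calibration is good to about 2 mm. A picture is of the moment at which its call begins.
- job.close_job(): hands the job in; it is judged then, once.
Trained networks look in a picture, given as the dict that the camera call returned (one of the last four; its "shot" number tells which), for a name from the list of things; names that differ only in an ending like _2 or _b are one class to them, and where a whole thing is asked for, a point or a joint stands for the part that bears it (a point fixed in the world has none). Each returns a list of dicts, best first, with "p" (0 to 1); they miss things now and then, are a little off and sometimes report something else, mostly with a low value. They report only what shows in the picture. A call takes as long as a camera call. They do not tell look-alikes from the thing itself.
- spotter.boxes_of(label, picture): "xy" ([column, row] in pixels, amid what is visible of it).
The state is a dict: "time_s": time; "q": joint angles; "qvel": joint speeds; "joint_efforts": joint torques, N m; "position": TCP position; "tool_rot": TCP orientation; "ft_force": force on the tool from outside, world axes, zero at the start; "wrist_torque": the same for the moment, N m; "grip_width": finger opening in m; "gripper_force": force on a finger pad.
Only numpy, scipy, OpenCV 4.12 (cv2) and the standard library are available. Lean on these libraries where they do the work, as an engineer would, in place of code of your own. Each camera call takes 0.05 s, during which the arm holds its last target. There are 200 camera calls.

TASK

Build up the clamping stack on the upright threaded stud: first the plain spacer tube, then the flat washer on top of it, then the flanged bushing with its flange down, each fully home on the one below. Leave the pen, the USB stick, the tape and the solder spool where they are.

Things in the scene. Friction and masses are not known exactly. Their poses are not given: they have to be found in the camera images.
- stud: clamping post fixed to the bench: round dark foot 90 mm across and 12 mm thick, with an upright threaded steel stud, 20 mm in diameter from its centre to 118 mm above the bench; the last 10 mm taper to 11 mm across. Origin: centre of the underside of the foot, on the bench; z up along the stud. Its place varies. Beyond it to the right (x over 0.57, y under 0.12) stands a tall stack of boards with leads: keep clear.
- stud_top (a point): centre of the nose of the stud, 118 mm above the bench
- spacer: thick plain tube, outside 60 mm, bore 25 mm, 40 mm tall, 0.15 to 0.31 kg; the tall straight-sided one. Once over the stud it may be released to slide down by its own weight. Bare metal, round. Starts on the bench, axis upright, in any of three places. Origin: on the axis at the underside; z up along the axis.
- washer: flat thick washer, outside 64 mm, bore 25 mm, 14 mm thick, 0.17 to 0.35 kg; the low one. Also slides freely down the stud. Bare metal, round. Starts on the bench, axis upright, in any of three places. Origin: on the axis at the underside; z up along the axis.
- bushing: flanged bushing: flange 60 mm across and 12 mm thick at the bottom, sleeve 40 mm across above it, 50 mm tall in all, bore 25 mm right through, 0.15 to 0.31 kg; best gripped round the sleeve. It starts with its flange down, as it must end. Also slides freely down the stud. Bare metal, round. Starts on the bench, axis upright, in any of three places. Origin: on the axis at the underside; z up along the axis.
- marker: marker pen lying on the bench, 135 mm long, 17 mm thick; leave alone. Origin: centre of its underside; long axis y.
- usb_stick: small USB stick lying on the bench, 52 x 18 x 8 mm; leave alone. Origin: centre of its underside; long axis y.
- tape_roll: black roll of insulating tape lying flat, 62 mm across, 19 mm high; not part of the stack, leave alone. Origin: centre of its underside.
- solder_spool: spool of solder standing on its flange, 58 mm across, 52 mm high; not part of the stack, leave alone. Origin: centre of its underside.
There are look-alikes about, which are no part of the job. Leave any turquoise look-alike of the bushing alone.

How it is judged:
By the outcome, as a careful person would: the job done as asked, in the order asked, and still so for the second after the job is handed in, with the robot touching nothing.
It also fails if it takes over 72 s, if anything falls off the work surface, if the arm or the gripper's body presses on something with over 40 N, if the wrist force passes 120 N, or if a joint passes its speed limit or range.

## Working session

There is one attempt and no reset: what is moved stays moved. The work goes in short steps, Python scripts to look and compute and a shell command to move; the robot and the scene stay as the last step left them, time stands still between calls to the robot, and variables do not carry over. Pictures are saved under pics/ and viewed, at most 10 in all, crops included, and the job is handed in when it is done.

```bash
mkdir -p pics
cat > h.py <<'E'
import numpy as np, cv2
from rig import env, get_image, job, spotter
def world(p,u,v,d=None):
    K=p["intrinsics"]; 
    if d is None: d=p["depth"][int(round(v)),int(round(u))]
    c=np.array([(u-K[0,2])/K[0,0]*d, -(v-K[1,2])/K[1,1]*d, -d, 1])
    return (np.linalg.inv(p["view"])@c)[:3]
def cloud(p):
    K=p["intrinsics"]; d=p["depth"]; v,u=np.mgrid[:d.shape[0],:d.shape[1]]
    c=np.stack([(u-K[0,2])/K[0,0]*d, -(v-K[1,2])/K[1,1]*d, -d, np.ones_like(d)],-1)
    return (c@np.linalg.inv(p["view"]).T)[...,:3]
E
python3 - <<'E'
from h import *
np.set_printoptions(precision=3,suppress=True)
s=env.observe(); print(s["time_s"],s["position"],s["tool_rot"],env.pinch_z,s["grip_width"])
for n in("scene","top"):
    p=get_image(n); cv2.imwrite(f"pics/{n}1.png",p["image"])
    for l in("stud","spacer","washer","bushing","tape_roll","solder_spool","marker","usb_stick"):
        for b in spotter.boxes_of(l,p)[:4]:
            u,v=b["xy"]; print(n,l,np.round([u,v]),round(b["p"],2),world(p,u,v))
E
```

```text
0.0 [ 0.234 -0.498  0.404] [[ 0.905  0.425 -0.   ]
 [ 0.425 -0.905  0.001]
 [ 0.    -0.001 -1.   ]] 0.1547 0.08556600038190589
scene stud [314. 249.] 0.62 [0.469 0.116 0.019]
scene washer [255. 297.] 0.84 [0.512 0.304 0.005]
scene bushing [354. 227.] 0.95 [0.418 0.004 0.028]
scene bushing [205. 277.] 0.66 [0.617 0.316 0.03 ]
scene tape_roll [251. 255.] 0.83 [0.583 0.193 0.018]
scene solder_spool [183. 316.] 0.81 [0.572 0.447 0.047]
scene marker [297. 287.] 0.58 [0.448 0.252 0.014]
scene usb_stick [326. 227.] 0.65 [ 0.491 -0.006  0.004]
scene usb_stick [310. 248.] 0.21 [0.477 0.123 0.022]
top stud [289. 236.] 0.7 [0.468 0.114 0.085]
top spacer [403. 262.] 0.86 [ 0.449 -0.145  0.013]
top washer [200. 222.] 0.66 [0.49  0.314 0.014]
top washer [229. 244.] 0.43 [0.448 0.242 0.015]
top bushing [341. 268.] 0.87 [ 0.418 -0.004  0.047]
top bushing [215. 163.] 0.77 [0.619 0.291 0.05 ]
top bushing [402. 261.] 0.66 [ 0.45  -0.144  0.007]
top tape_roll [268. 179.] 0.57 [0.609 0.173 0.002]
top solder_spool [154. 173.] 0.62 [0.581 0.422 0.055]
top solder_spool [264. 179.] 0.27 [0.604 0.18  0.015]
top marker [233. 244.] 0.92 [0.449 0.233 0.014]
top usb_stick [343. 236.] 0.75 [ 0.492 -0.009  0.007]
```

Run:
```python
import cv2
a=cv2.imread("pics/top1.png"); cv2.imwrite("pics/topc.png",cv2.resize(a[110:330,120:450],(800,533)))
```

```text
(no output)
```

View pics/topc.png

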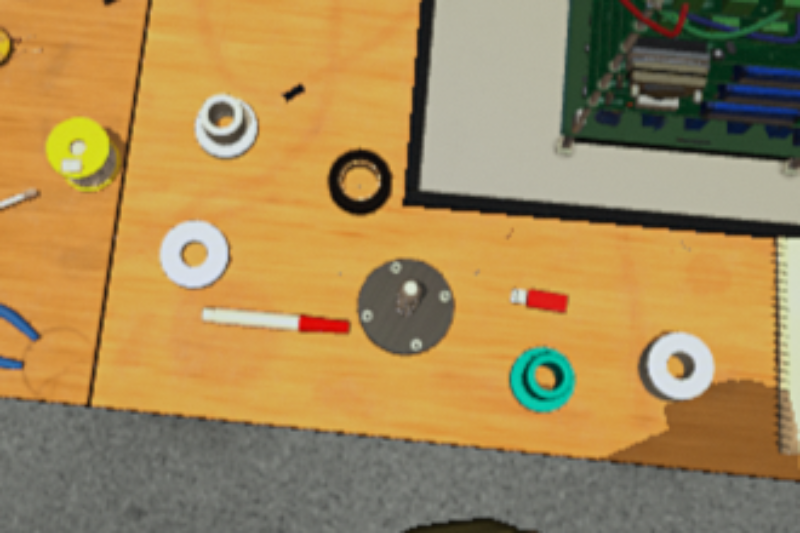

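View pics/scene1.png

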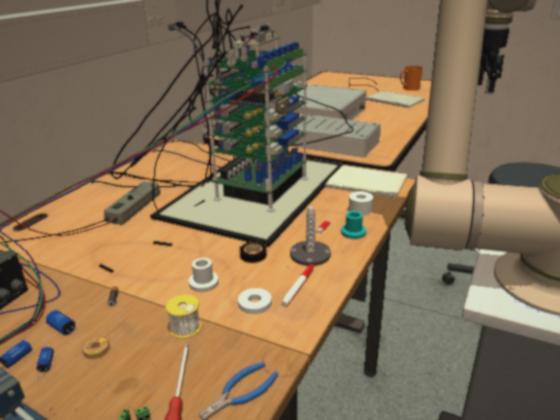

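The pictures show two bushing candidates. The grey one is at top px (213,162) and the turquoise one at (344,266). The grey bare-metal one is the part, and the turquoise one is the excluded look-alike. The spacer is the tall plain white-grey tube at (401,261), the washer is the low ring at (200,215), and the stud nose is at (289,229). The enlarged crop confirms all of this.

Next I measure the centres by fitting circles to the depth points.

```bash
cat >> h.py <<'E'
def fit(P,c,r,zlo,zhi):
    m=(np.hypot(P[...,0]-c[0],P[...,1]-c[1])<r)&(P[...,2]>zlo)&(P[...,2]<zhi)
    q=P[m]; 
    if len(q)<5: return None
    (x,y),rad=cv2.minEnclosingCircle(q[:,:2].astype(np.float32))
    return np.round([x,y,rad,np.median(q[:,2]),len(q)],4)
E
python3 - <<'E'
from h import *
for n in("top","scene"):
    p=get_image(n); P=cloud(p)
    print(n,"spacer",fit(P,(.45,-.14),.05,.034,.048))
    print("washer",fit(P,(.50,.31),.05,.008,.022))
    print("bush sleeve",fit(P,(.618,.303),.05,.043,.058)); print("flange",fit(P,(.618,.303),.05,.008,.018))
    print("nose",fit(P,(.47,.115),.05,.11,.13),"foot",fit(P,(.47,.115),.07,.007,.018),"stud mid",fit(P,(.47,.115),.05,.03,.1))
    print("turq",fit(P,(.418,0),.05,.043,.058),"bench",np.median(P[(abs(P[...,0]-.5)<.02)&(abs(P[...,1]-.2)<.3)][:,2]))
E
```

```text
top spacer [ 4.461e-01 -1.323e-01  3.040e-02  4.000e-02  5.110e+02]
washer [4.933e-01 3.112e-01 4.470e-02 1.400e-02 5.450e+02]
bush sleeve [6.319e-01 3.009e-01 2.050e-02 4.940e-02 1.670e+02]
flange [6.312e-01 3.012e-01 2.980e-02 1.210e-02 2.190e+02]
nose [4.780e-01 1.155e-01 8.900e-03 1.160e-01 5.400e+01] foot [4.746e-01 1.286e-01 5.860e-02 1.210e-02 1.168e+03] stud mid [4.754e-01 1.162e-01 9.400e-03 7.060e-02 4.200e+01]
turq [ 4.25e-01 -1.50e-02  1.99e-02  4.96e-02  1.73e+02] bench 0.0008019584922265288
scene spacer [ 4.447e-01 -1.297e-01  3.200e-02  3.910e-02  2.150e+02]
washer [4.942e-01 3.108e-01 4.500e-02 1.370e-02 5.830e+02]
bush sleeve [6.304e-01 3.035e-01 2.090e-02 4.900e-02 1.890e+02]
flange [6.300e-01 3.043e-01 3.030e-02 1.210e-02 2.540e+02]
nose [4.767e-01 1.189e-01 9.200e-03 1.149e-01 3.900e+01] foot [4.737e-01 1.291e-01 5.800e-02 1.180e-02 7.050e+02] stud mid [4.765e-01 1.182e-01 1.130e-02 6.660e-02 2.690e+02]
turq [ 4.217e-01 -1.210e-02  2.140e-02  4.840e-02  1.260e+02] bench 0.000482704114664001
```

```bash
cat >> h.py <<'E'
def units(x,y,z):
    s=env.observe(); R=np.array(s["tool_rot"]); print("t",s["time_s"],"pos",np.round(s["position"],4),"to go",np.round(R.T@(np.array([x,y,z])-s["position"])/.03,3), "w",round(s["grip_width"],4))
E
python3 - <<'E'
from h import *
for n in("top","scene"):
    P=cloud(get_image(n)); print(n,fit(P,(.5,.3165),.037,.008,.022),fit(P,(.496,.3165),.037,.008,.022),fit(P,(.477,.112),.05,.007,.018))
    m=(abs(P[...,0]-.46)<.06)&(P[...,1]>.15)&(P[...,1]<.29)&(P[...,2]>.005)&(P[...,2]<.025)&(P[...,0]<.468); q=P[m]; print("marker",q[q[:,1].argmin()],q[q[:,1].argmax()])
    m=(P[...,0]>.35)&(P[...,0]<.8)&(P[...,1]>-.2)&(P[...,1]<.16)&(P[...,2]>.15)&(P[...,2]<.6);q=P[m]
    if len(q): print("boards",np.percentile(q,[0.5,99],axis=0))
units(.4455,-.131,.26)
E
```

```text
top [5.064e-01 3.152e-01 3.190e-02 1.380e-02 5.310e+02] [5.064e-01 3.153e-01 3.190e-02 1.380e-02 4.900e+02] [4.786e-01 1.156e-01 4.510e-02 1.210e-02 1.126e+03]
marker [0.46208464 0.15002    0.01320455] [0.45184198 0.28959979 0.01502233]
boards [[ 0.6139794  -0.19920342  0.15701858]
 [ 0.7976984   0.06612876  0.42348192]]
scene [5.066e-01 3.177e-01 3.320e-02 1.360e-02 5.530e+02] [5.063e-01 3.179e-01 3.300e-02 1.360e-02 5.090e+02] [4.785e-01 1.170e-01 4.660e-02 1.170e-02 6.780e+02]
marker [0.45953154 0.15009489 0.0153772 ] [0.44881662 0.2899765  0.01179608]
boards [[ 0.61256623 -0.19804437  0.15140869]
 [ 0.79798549  0.10637156  0.42745588]]
t 1.1 pos [ 0.2337 -0.4979  0.4047] to go [11.588 -8.071  4.824] w 0.0849
```

```bash
R="";python3 -m creep '0 0 0 11.58 -8.07 4.8 85;0 0 0 11.58 -8.07 4.8 85;0 0 0 11.58 -8.07 4.8 85;0 0 0 11.58 -8.07 4.8 85;0 0 0 11.58 -8.07 4.8 85;0 0 0 11.58 -8.07 4.8 85;0 0 0 11.58 -8.07 4.8 85;0 0 0 11.58 -8.07 4.8 85;0 0 0 11.58 -8.07 4.8 85;0 0 0 11.58 -8.07 4.8 85;0 0 0 11.58 -8.07 4.8 85;0 0 0 11.58 -8.07 4.8 85' 30; python3 -c "
from h import *
units(.4455,-.131,.185)"
```

```text
time_s: 2.3
position: [0.4452, -0.1319, 0.2611]
tool_rot: [[0.906, 0.424, 0.001], [0.424, -0.906, -0.001], [0.0, 0.001, -1.0]]
ft_force: [0.7, 0.3, -0.1]
grip_width: 0.0851
gripper_force: 0.0
t 2.3 pos [ 0.4452 -0.1319  0.2611] to go [ 0.021 -0.025  2.537] w 0.0851
```

```bash
python3 -m creep '0 0 0 0 0 1 85;0 0 0 0 0 2 85;0 0 0 0 0 2.5 85;0 0 0 0 0 2.5 85;0 0 0 0 0 2.5 50;0 0 0 0 0 2.5 50;0 0 0 0 0 2.5 50;0 0 0 0 0 2.5 50;0 0 0 0 0 2.5 50;0 0 0 0 0 2.5 50;0 0 0 0 0 2.5 50;0 0 0 0 0 2.5 50' 50
```

```text
time_s: 3.5
position: [0.4454, -0.1317, 0.1874]
tool_rot: [[0.905, 0.425, 0.002], [0.425, -0.905, -0.002], [0.001, 0.003, -1.0]]
ft_force: [-3.4, -2.5, 9.0]
grip_width: 0.0593
gripper_force: 52.1
```

```bash
python3 -m creep '0 0 0 0 0 -1 50;0 0 0 0 0 -2.5 50;0 0 0 0 0 -4 50;0 0 0 0 0 -5 50;0 0 0 0 0 -5 50;0 0 0 0 0 -5 50'; python3 -c "
from h import *
units(.478,.1165,.335)"
```

```text
time_s: 4.1
position: [0.4448, -0.131, 0.3363]
tool_rot: [[0.905, 0.425, 0.001], [0.425, -0.905, -0.001], [0.001, 0.001, -1.0]]
ft_force: [-0.4, 0.1, -1.6]
grip_width: 0.0592
gripper_force: 55.2
t 4.1 pos [ 0.4448 -0.131   0.3363] to go [ 4.504 -6.998  0.037] w 0.0592
```

```bash
python3 -m creep '0 0 0 1 -1.6 0 50;0 0 0 2 -3.1 0 50;0 0 0 3 -4.7 0 50;0 0 0 4 -6.2 0 50;0 0 0 4.5 -7 0 50;0 0 0 4.5 -7 0 50;0 0 0 4.5 -7 0 50;0 0 0 4.5 -7 0 50;0 0 0 4.5 -7 0 50'
python3 - <<'E'
from h import *
units(.478,.1165,.335)
for n in("top","scene"):
    p=get_image(n); P=cloud(p); print(n,fit(P,(.478,.1165),.045,.17,.2))
    c=p["view"]@[.478,.1165,.14,1]; K=p["intrinsics"]; u=K[0,2]+K[0,0]*c[0]/-c[2]; v=K[1,2]+K[1,1]*c[1]/c[2]; u,v=int(u),int(v)
    cv2.imwrite(f"pics/{n}2.png",cv2.resize(p["image"][max(v-50,0):v+50,max(u-65,0):u+65],(650,500)))
E
```

```text
time_s: 5.0
position: [0.4783, 0.1152, 0.3353]
tool_rot: [[0.906, 0.423, -0.001], [0.423, -0.906, -0.0], [-0.001, -0.0, -1.0]]
ft_force: [0.3, -0.3, -2.2]
grip_width: 0.0589
gripper_force: 55.3
t 5.0 pos [0.4783 0.1152 0.3353] to go [ 0.009 -0.045  0.01 ] w 0.0589
top [4.571e-01 1.230e-01 2.920e-02 1.868e-01 8.500e+01]
scene [4.777e-01 1.210e-01 4.100e-02 1.867e-01 4.390e+02]
```

View pics/scene2.png

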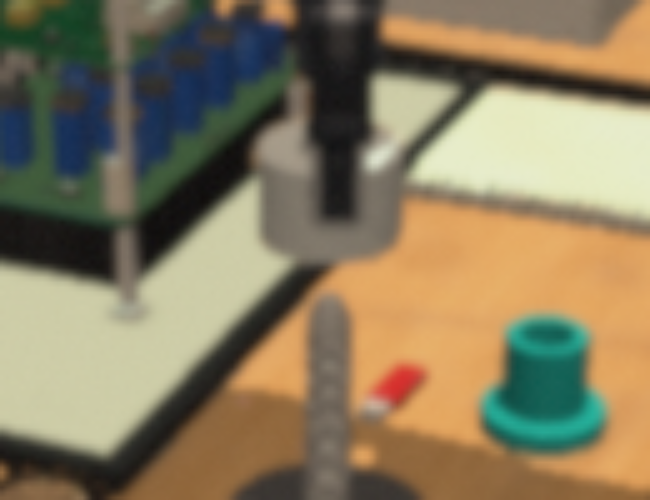

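The scene crop shows the spacer held upright above the stud. Its axis (column ~331) lines up with the nose at (330,300), so I lower it.

```bash
python3 -m creep '0 0 0 0 -0.03 0.4 50;0 0 0 0 -0.03 0.8 50;0 0 0 0 -0.03 1.2 50;0 0 0 0 -0.03 1.4 50;0 0 0 0 -0.03 1.6 50;0 0 0 0 -0.03 1.6 50'
```

```text
time_s: 5.7
position: [0.4779, 0.1169, 0.2873]
tool_rot: [[0.905, 0.424, -0.001], [0.424, -0.905, 0.0], [-0.001, -0.0, -1.0]]
ft_force: [-0.6, 0.1, -1.5]
grip_width: 0.0592
gripper_force: 55.3
```

Base is at ~0.10, below the nose, with no contact force. I lower it further and release.

```bash
python3 -m creep '0 0 0 0 0 0.4 50;0 0 0 0 0 0.8 50;0 0 0 0 0 1.2 50;0 0 0 0 0 1.2 50;0 0 0 0 0 1.2 85;0 0 0 0 0 1.2 85;0 0 0 0 0 1.2 85;0 0 0 0 0 1.2 85;0 0 0 0 0 1.2 85;0 0 0 0 0 1.2 85'; python3 -m creep '0 0 0 0 0 -1 85;0 0 0 0 0 -2 85;0 0 0 0 0 -3 85;0 0 0 0 0 -3.5 85;0 0 0 0 0 -3.5 85'
python3 - <<'E'
from h import *
for n in("top","scene"):
    P=cloud(get_image(n)); print(n,fit(P,(.478,.1165),.04,.045,.058),fit(P,(.478,.1165),.04,.06,.1))
    print("washer",fit(P,(.5065,.3165),.037,.008,.022))
units(.5065,.3165,.335)
E
```

```text
time_s: 6.7
position: [0.4779, 0.1172, 0.2519]
tool_rot: [[0.905, 0.425, 0.0], [0.425, -0.905, -0.0], [0.0, 0.0, -1.0]]
ft_force: [0.6, -0.4, -0.2]
grip_width: 0.0847
gripper_force: 0.0
time_s: 7.2
position: [0.478, 0.1172, 0.3586]
tool_rot: [[0.905, 0.425, 0.004], [0.425, -0.905, 0.0], [0.004, 0.002, -1.0]]
ft_force: [-0.8, -0.0, 0.4]
grip_width: 0.0848
gripper_force: 0.0
top [4.767e-01 1.180e-01 2.930e-02 5.180e-02 1.580e+02] [4.745e-01 1.159e-01 9.000e-03 7.810e-02 2.500e+01]
washer [5.065e-01 3.153e-01 3.210e-02 1.390e-02 5.350e+02]
scene [4.764e-01 1.190e-01 3.240e-02 5.150e-02 3.210e+02] [4.770e-01 1.183e-01 1.040e-02 7.990e-02 1.610e+02]
washer [5.063e-01 3.175e-01 3.330e-02 1.360e-02 5.620e+02]
t 7.3 pos [0.4777 0.1171 0.3561] to go [ 3.693 -5.607  0.702] w 0.0852
```

```bash
python3 -m creep '0 0 0 1 -1.5 0.5 85;0 0 0 1.9 -3 1 85;0 0 0 2.8 -4.3 2 85;0 0 0 3.68 -5.6 3 85;0 0 0 3.68 -5.6 3.5 85;0 0 0 3.68 -5.6 4 85;0 0 0 3.68 -5.6 4 85;0 0 0 3.68 -5.6 4 85;0 0 0 3.68 -5.6 4 85'
python3 - <<'E'
from h import *
units(.5065,.3165,.177)
p=get_image("scene"); cv2.imwrite("pics/scene3.png",cv2.resize(p["image"][235:345,190:330],(700,550)))
E
```

```text
time_s: 8.2
position: [0.5067, 0.3157, 0.2375]
tool_rot: [[0.906, 0.424, 0.001], [0.424, -0.906, 0.0], [0.001, 0.0, -1.0]]
ft_force: [0.8, -0.8, 0.9]
grip_width: 0.0849
gripper_force: 0.0
t 8.2 pos [0.5067 0.3157 0.2375] to go [ 2.000e-03 -2.600e-02  2.016e+00] w 0.0849
```

View pics/scene3.png

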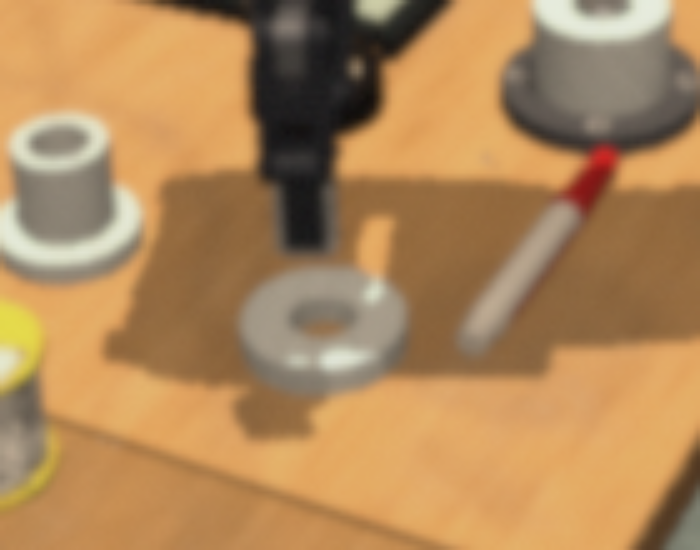

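The crop shows the gripper above the washer at (322,328), with the marker end at (475,345) clear of the fingers. The spacer is seated on the foot. I descend and grip.

```bash
python3 -m creep '0 0 0 0 -0.02 1 85;0 0 0 0 -0.02 1.8 85;0 0 0 0 -0.02 2 85;0 0 0 0 -0.02 2 85;0 0 0 0 -0.02 2 55;0 0 0 0 -0.02 2 55;0 0 0 0 -0.02 2 55;0 0 0 0 -0.02 2 55;0 0 0 0 -0.02 2 55;0 0 0 0 -0.02 2 55;0 0 0 0 -0.02 2 55;0 0 0 0 -0.02 2 55' 50
```

```text
time_s: 9.45
position: [0.5065, 0.3167, 0.1793]
tool_rot: [[0.905, 0.425, 0.003], [0.425, -0.905, 0.001], [0.003, 0.001, -1.0]]
ft_force: [-2.2, -1.8, 11.0]
grip_width: 0.0603
gripper_force: 51.2
```

```bash
python3 -m creep '0 0 0 0 0 -0.5 55;0 0 0 0 0 -1 55;0 0 0 0 0 -1.5 55;0 0 0 0 0 -2 55;0 0 0 0 0 -2 55;0 0 0 0 0 -2 55'
python3 - <<'E'
from h import *
units(.5065,.3165,.335)
p=get_image("scene"); cv2.imwrite("pics/scene4.png",cv2.resize(p["image"][215:325,190:330],(700,550)))
E
```

```text
time_s: 10.05
position: [0.5061, 0.3166, 0.237]
tool_rot: [[0.905, 0.425, 0.001], [0.425, -0.905, 0.0], [0.001, 0.0, -1.0]]
ft_force: [-1.3, 0.4, -1.5]
grip_width: 0.0595
gripper_force: 54.1
t 10.05 pos [0.5061 0.3166 0.237 ] to go [ 0.014  0.01  -3.267] w 0.0595
```

View pics/scene4.png

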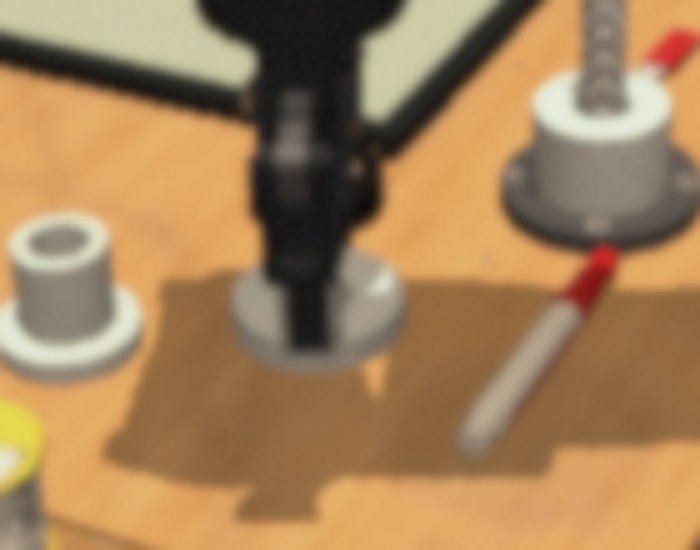

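The washer is held level between the fingers at (315,315). I carry it over the stud.

```bash
python3 -m creep '0 0 0 0 0 -1 55;0 0 0 0 0 -2 55;0 0 0 -0.8 1.2 -3 55;0 0 0 -1.6 2.4 -3 55;0 0 0 -2.4 3.6 -3 55;0 0 0 -3.1 4.8 -3 55;0 0 0 -3.67 5.62 -3 55;0 0 0 -3.67 5.62 -3 55;0 0 0 -3.67 5.62 -3 55;0 0 0 -3.67 5.62 -3 55'
python3 - <<'E'
from h import *
units(.4775,.117,.28)
p=get_image("scene");P=cloud(p); print(fit(P,(.4775,.117),.045,.13,.165))
q=get_image("top");P=cloud(q); print(fit(P,(.4775,.117),.045,.13,.165))
cv2.imwrite("pics/scene5.png",cv2.resize(p["image"][170:270,250:380],(650,500)))
E
```

```text
time_s: 11.1
position: [0.4783, 0.118, 0.3264]
tool_rot: [[0.905, 0.425, -0.001], [0.425, -0.905, 0.0], [-0.0, -0.0, -1.0]]
ft_force: [0.5, 0.2, -2.8]
grip_width: 0.0599
gripper_force: 55.0
t 11.1 pos [0.4783 0.118  0.3264] to go [-0.037  0.018  1.546] w 0.0599
[4.741e-01 1.228e-01 3.590e-02 1.599e-01 3.590e+02]
[4.604e-01 1.147e-01 2.630e-02 1.609e-01 8.400e+01]
```

View pics/scene5.png

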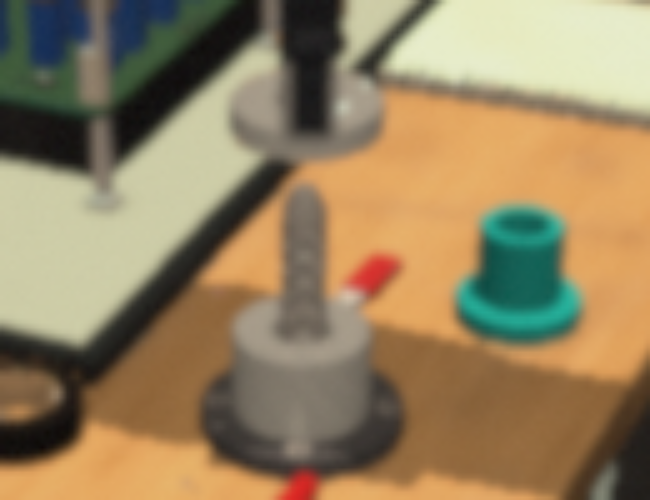

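The washer axis (column ~306) matches the stud nose (304,190). I lower it.

```bash
python3 -m creep '0 0 0 -0.02 0.02 0.4 55;0 0 0 -0.02 0.02 0.8 55;0 0 0 -0.02 0.02 1.2 55;0 0 0 -0.02 0.02 1.6 55;0 0 0 -0.02 0.02 1.6 55'; python3 -m creep '0 0 0 0 0 0.4 55;0 0 0 0 0 0.8 55;0 0 0 0 0 0.8 55'
```

```text
time_s: 11.7
position: [0.4779, 0.1171, 0.2775]
tool_rot: [[0.905, 0.426, -0.002], [0.426, -0.905, -0.0], [-0.002, -0.001, -1.0]]
ft_force: [0.6, -1.0, -0.8]
grip_width: 0.0598
gripper_force: 54.9
time_s: 12.0
position: [0.4778, 0.1169, 0.2541]
tool_rot: [[0.905, 0.426, -0.002], [0.426, -0.905, 0.0], [-0.002, -0.001, -1.0]]
ft_force: [-0.5, 0.1, -1.0]
grip_width: 0.0599
gripper_force: 54.9
```

No contact force, so I release, rise and check.

```bash
python3 -m creep '0 0 0 0 0 0 85;0 0 0 0 0 0 85;0 0 0 0 0 0 85;0 0 0 0 0 0 85;0 0 0 0 0 0 85;0 0 0 0 0 0 85;0 0 0 0 0 0 85;0 0 0 0 0 -1 85;0 0 0 0 0 -2 85;0 0 0 0 0 -3 85;0 0 0 0 0 -3.5 85;0 0 0 0 0 -3.5 85'
python3 - <<'E'
from h import *
for n in("top","scene"):
    P=cloud(get_image(n)); print(n,fit(P,(.478,.1165),.04,.056,.075),fit(P,(.478,.1165),.04,.045,.056),fit(P,(.478,.1165),.04,.075,.11))
    print("bush",fit(P,(.631,.302),.04,.043,.058),fit(P,(.631,.302),.04,.008,.018))
units(.6305,.302,.26)
print(env.observe()["q"])
E
```

```text
time_s: 13.2
position: [0.4779, 0.1165, 0.3616]
tool_rot: [[0.905, 0.425, 0.004], [0.425, -0.905, -0.0], [0.004, 0.002, -1.0]]
ft_force: [0.5, 0.9, -1.5]
grip_width: 0.0848
gripper_force: 0.0
top [4.748e-01 1.164e-01 3.130e-02 6.600e-02 1.900e+02] [4.762e-01 1.138e-01 1.030e-02 5.030e-02 1.200e+01] [4.744e-01 1.163e-01 8.600e-03 9.500e-02 2.400e+01]
bush [6.319e-01 3.015e-01 2.010e-02 4.980e-02 1.640e+02] [6.314e-01 3.015e-01 3.000e-02 1.210e-02 2.190e+02]
scene [4.756e-01 1.191e-01 3.340e-02 6.540e-02 4.130e+02] [4.724e-01 1.267e-01 2.980e-02 5.020e-02 1.080e+02] [4.770e-01 1.194e-01 1.010e-02 9.190e-02 1.410e+02]
bush [6.307e-01 3.031e-01 2.210e-02 4.900e-02 1.910e+02] [6.294e-01 3.039e-01 3.120e-02 1.200e-02 2.540e+02]
t 13.3 pos [0.4777 0.1165 0.3591] to go [ 7.241 -3.434  3.298] w 0.0851
[-1.24809649e-01  1.83716102e+01  8.78051870e+01 -1.07189291e-03
  7.38660105e+01  6.47357832e+01]
```

The washer is home, with its top at 0.066. Next, the grey bushing.

```bash
python3 -m creep '0 0 0 1.5 -0.7 0 85;0 0 0 3 -1.4 0.5 85;0 0 0 4.4 -2.1 1 85;0 0 0 5.8 -2.8 2 85;0 0 0 7.24 -3.43 3 85;0 0 0 7.24 -3.43 3.3 85;0 0 0 7.24 -3.43 3.3 85;0 0 0 7.24 -3.43 3.3 85;0 0 0 7.24 -3.43 3.3 85'; python3 -c "
from h import *
units(.6305,.302,.192)"
```

```text
time_s: 14.2
position: [0.6306, 0.3011, 0.2619]
tool_rot: [[0.906, 0.424, 0.001], [0.424, -0.906, 0.0], [0.001, 0.0, -1.0]]
ft_force: [0.1, 0.5, 0.4]
grip_width: 0.085
gripper_force: 0.0
t 14.2 pos [0.6306 0.3011 0.2619] to go [ 0.007 -0.028  2.329] w 0.085
```

```bash
python3 -m creep '0 0 0 0 -0.03 1 85;0 0 0 0 -0.03 2 85;0 0 0 0 -0.03 2.33 85;0 0 0 0 -0.03 2.33 85;0 0 0 0 -0.03 2.33 30;0 0 0 0 -0.03 2.33 30;0 0 0 0 -0.03 2.33 30;0 0 0 0 -0.03 2.33 30;0 0 0 0 -0.03 2.33 30;0 0 0 0 -0.03 2.33 30;0 0 0 0 -0.03 2.33 30;0 0 0 0 -0.03 2.33 30' 50; python3 -m creep '0 0 0 0 0 0 30;0 0 0 0 0 0 30'
```

```text
time_s: 15.4
position: [0.6307, 0.3028, 0.1924]
tool_rot: [[0.905, 0.425, 0.002], [0.425, -0.905, 0.001], [0.002, 0.0, -1.0]]
ft_force: [0.1, -0.3, 5.9]
grip_width: 0.0385
gripper_force: 50.9
time_s: 15.6
position: [0.6306, 0.3028, 0.1925]
tool_rot: [[0.905, 0.425, 0.002], [0.425, -0.905, 0.001], [0.002, 0.0, -1.0]]
ft_force: [-1.2, 0.3, 6.1]
grip_width: 0.0382
gripper_force: 50.9
```

```bash
python3 -m creep '0 0 0 0 0 -1 30;0 0 0 0 0 -2.5 30;0 0 0 0 0 -4 30;0 0 0 -1 0.5 -5 30;0 0 0 -2.4 1.15 -5 30;0 0 0 -3.8 1.8 -5 30;0 0 0 -5.2 2.5 -5 30;0 0 0 -6.4 3.1 -5 30;0 0 0 -7.25 3.45 -5 30;0 0 0 -7.25 3.45 -5 30;0 0 0 -7.25 3.45 -5 30;0 0 0 -7.25 3.45 -5 30'
python3 - <<'E'
from h import *
units(.4778,.117,.28)
p=get_image("scene"); cv2.imwrite("pics/scene6.png",cv2.resize(p["image"][160:270,250:390],(700,550)))
E
```

```text
time_s: 16.8
position: [0.478, 0.1171, 0.3409]
tool_rot: [[0.905, 0.425, 0.001], [0.425, -0.905, 0.0], [0.001, 0.0, -1.0]]
ft_force: [-0.2, 0.4, -3.2]
grip_width: 0.0384
gripper_force: 51.2
t 16.8 pos [0.478  0.1171 0.3409] to go [-7.00e-03 -1.00e-03  2.03e+00] w 0.0384
```

View pics/scene6.png

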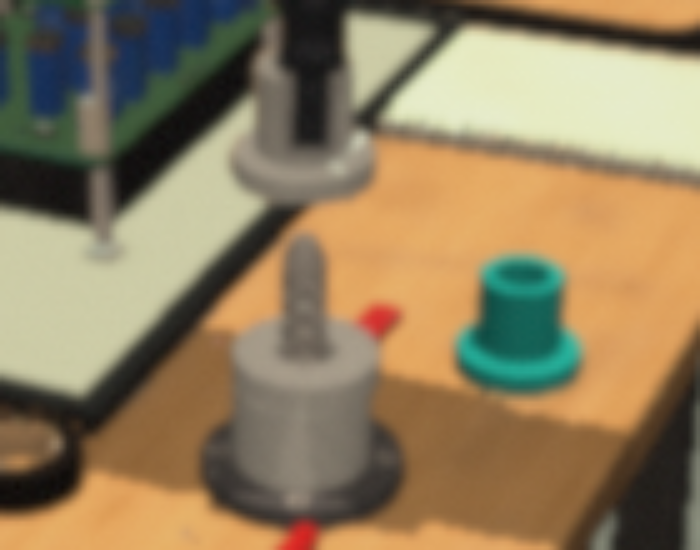

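The bushing, flange down, is centred (column ~304) over the nose (304,240), and the washer sits flush on the spacer. I lower it.

```bash
python3 -m creep '0 0 0 0 0 0.4 30;0 0 0 0 0 0.8 30;0 0 0 0 0 1.2 30;0 0 0 0 0 1.5 30;0 0 0 0 0 1.5 30'; python3 -m creep '0 0 0 0 0 0.4 30;0 0 0 0 0 0.8 30;0 0 0 0 0 1.1 30;0 0 0 0 0 1.1 30;0 0 0 0 0 1.1 30'
```

```text
time_s: 17.35
position: [0.4776, 0.117, 0.2947]
tool_rot: [[0.905, 0.425, -0.002], [0.425, -0.905, 0.0], [-0.002, -0.001, -1.0]]
ft_force: [0.0, 0.7, -2.5]
grip_width: 0.0382
gripper_force: 51.2
time_s: 17.85
position: [0.4777, 0.1167, 0.2632]
tool_rot: [[0.905, 0.425, 0.0], [0.425, -0.905, 0.0], [0.0, 0.0, -1.0]]
ft_force: [0.1, -0.8, -2.5]
grip_width: 0.0386
gripper_force: 51.2
```

```bash
python3 -m creep '0 0 0 0 0 0 85;0 0 0 0 0 0 85;0 0 0 0 0 0 85;0 0 0 0 0 0 85;0 0 0 0 0 0 85;0 0 0 0 0 0 85;0 0 0 0 0 0 85;0 0 0 0 0 0 85;0 0 0 0 0 -1 85;0 0 0 0 0 -2 85;0 0 0 0 0 -3.5 85;0 0 0 0 0 -4 85';python3 -m creep '0 0 0 0 0 0 85;0 0 0 0 0 0 85;0 0 0 0 0 0 85';  python3 - <<'E'
from h import *
for n in("top","scene"):
    p=get_image(n);P=cloud(p); print(n,fit(P,(.478,.1165),.04,.108,.125),fit(P,(.478,.1165),.04,.07,.085))
cv2.imwrite("pics/scene7.png",cv2.resize(p["image"][160:300,170:390],(770,490)))
E
```

```text
time_s: 19.05
position: [0.4775, 0.1167, 0.3868]
tool_rot: [[0.905, 0.425, 0.006], [0.425, -0.905, -0.0], [0.006, 0.003, -1.0]]
ft_force: [-0.2, -0.2, -1.2]
grip_width: 0.0851
gripper_force: 0.0
time_s: 19.35
position: [0.4774, 0.1166, 0.3814]
tool_rot: [[0.905, 0.425, -0.003], [0.425, -0.905, 0.0], [-0.003, -0.001, -1.0]]
ft_force: [-0.0, 0.3, -0.2]
grip_width: 0.0852
gripper_force: 0.0
top [4.726e-01 1.171e-01 1.840e-02 1.151e-01 1.110e+02] [4.755e-01 1.169e-01 2.890e-02 7.800e-02 1.360e+02]
scene [4.778e-01 1.190e-01 2.190e-02 1.147e-01 1.880e+02] [4.779e-01 1.209e-01 3.110e-02 7.750e-02 2.620e+02]
```

View pics/scene7.png

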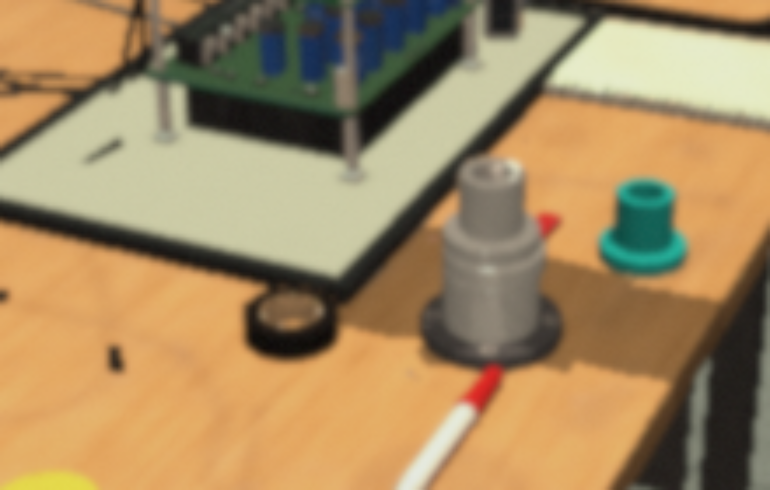

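The flange top is at 0.078 and the sleeve top at 0.115–0.116, as expected when fully home. The crop shows the complete stack at (490,260), with the tape, marker and turquoise look-alike untouched and the gripper clear.

```bash
python3 -c "
from rig import job
print(job.close_job())"
```

```text
the job is handed in; nothing more can be done
None
```

The stack is built on the stud as asked: spacer, then washer, then the grey bushing flange down, each measured fully home. I handed the job in at about 19.5 s, with the gripper clear and none of the other items touched.

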